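Turn the dried brush pot mouth-up

ROBOT

A 6-joint arm with a two-finger parallel gripper is mounted at the origin on the work surface. World frame = base frame: x ahead of the robot, y to its left, z up, the work surface at z = 0. Lengths are in m, angles in rad, forces in N, time in s.
With the tool pointing down it reaches from about 0.3 to 0.75 m from the base axis. Payload 8.5 kg.
Tool frame: the origin (TCP) lies at the centre of the arm's flange, where the gripper is bolted on; the fingertips stand 173 mm ahead of it and the grasp point (between the pads) lies 155 mm ahead of it; z points along the fingers, y is the direction in which the jaws open and shut (so a half turn about z gives the same grasp; the last joint's range is limited). The gripper opens to 85 mm and grips with 20 to 120 N. Pads are 22 mm wide; open, the fingers measure 114 mm over their backs; the gripper's body (76 mm by 85 mm) begins 54 mm behind the grasp point. The pads swing forward as they close: fully open they stand 13 mm farther back than shut.
Start: joints at [0.945, 0.381, 1.297, -0, 1.464, -0.215], TCP at [0.22, 0.504, 0.405] pointing down, gripper open.
Joint ranges: [-3.11, 3.11], [-0.89, 2.33], [0.22, 2.48], [-1.42, 4.56], [0.17, 2.85], [-2.88, 2.88]. Speed limits (rad/s): [2.39, 2.39, 3.14, 3.14, 3.14, 3.14].

INTERFACE

Orientations are given as a unit quaternion [x, y, z, w].
In Python, from station import bot, read_camera gives the robot as it stands.
- The arm moves only by the shell command python3 -m inch 'ROWS' [FORCE]. ROWS is JSON, a list of rows, each an object with "offset": the shift along the tool's x, y, z in m, a list of three; "roll": the turn about the tool's z in degrees; "hand": the finger opening in m, from 0 to 0.0854. A call has 1 to 20 rows; each row shifts and turns the commanded pose from where the row before left it, along the tool's axes as they then stand; what a row does not reach is not made up. A row lasts 1/12 s, in which the tool goes at most 41.7 mm and 7.16 degrees, less where a joint would pass 70% of its speed; a pose out of reach is approached as far as the arm can. A call with a gripper value outside its range is refused whole. The fingers move at their own pace and stop on an object; FORCE is the grip in N (left out, the last holds). Time passes only in rows, so rows that do not move let the fingers close. It gives the time, the measured TCP pose, the force and the opening at its end, in the units of the state.
- bot.state(): the state, without advancing time (a new reading comes with each control period).
- read_camera(name): name is "scene" or "top" or "wrist"; returns a dict with "img" (384x512x3 uint8, blue, green, red), "camera_matrix" (3x3 intrinsics, pixels), "distortion" ([k1, k2, p1, p2, k3] as OpenCV has them; the pictures are not rectified), "R" (3x3) and "t" (3): a world point X has camera coordinates R X + t; the wrist camera has in their place "tool_from_camera" (4x4, takes a point from camera to tool coordinates, whose origin is the TCP and whose axes are the flange's). Camera axes: x right, y down, z forward; pixel columns grow to the right and rows downward; lengths in m; the calibration is good to about 2 mm. A picture is of the moment at which its call begins: read the wrist's pose just before it. There is no depth.
- bot.close_job(): hands the job in, once; it reports no verdict.
The state is a dict: "t": time; "joints": joint angles; "qvel": joint speeds; "joint_efforts": joint torques, N m; "position": TCP position; "eef_rot": TCP orientation; "contact_force": force on the tool from outside, world axes, zero at the start; "ft_torque": the same for the moment, N m; "finger_gap": opening from 0.0 (shut) to 1.0 (fully open).
Only numpy, scipy, OpenCV 4.12 (cv2) and the standard library are available. Lean on these libraries where they do the work, as an engineer would, in place of code of your own. Each camera call takes 0.05 s, during which the arm holds its last target. There are 200 camera calls.

TASK

The square white brush pot has dried upside down on the blue half of the bench mat. Turn it over so that it stands mouth-up, at rest and wholly on the cork half of the mat; tipping it over twice is enough, there is no need to grasp it. Leave the brush, mug, bottle, can, tape, jar and scraper where they are.

Things in the scene. Friction and masses are not known exactly. Their poses are not given: they have to be found in the camera images.
- mat: thin fixed bench mat, 320 mm (its x) by 280 mm (its y), 4 mm thick, flat on the table. Origin at the centre of its underside. The half towards its -x (on the robot's right) is blue, the half towards its +x (left) is tan cork; the border is at its x = 0. Its x axis points to the robot's left, up to 0.6 rad off towards straight ahead.
- pot: square white pot with a green band near its mouth, 64 x 64 mm outside, 112 mm high, walls 5 mm, about 0.22 kg; inside 54 x 54 mm, 95 mm deep. Origin at the centre of the mouth, in the plane of the rim; its +z points from mouth to base: +z up is mouth-down (the start), +z down is mouth-up; x and y are square to its sides.
- pot_base (a point): centre of the pot's base, in the plane of its foot rim, 112 mm from the mouth. Inside the 5 mm wide foot rim the base has a grey square recess, 54 x 54 mm and 12 mm deep, which faces up at the start.
- brush: flat paint brush, 170 mm long, lying on the far side of the mat's blue half; leave it alone. Origin at the centre of its underside
- mug: terracotta mug, 90 mm high, 80 mm across, handle 30 mm, standing to the right of the mat; leave it alone. Origin at the centre of its underside
- varnish: amber bottle, 150 mm high, 60 mm across, standing beyond the mat's blue half; leave it alone. Origin at the centre of its underside
- can: metal can, 110 mm high, 84 mm across, standing beyond the middle of the mat; leave it alone. Origin at the centre of its underside
- tape: yellow roll of tape lying flat to the right of the mat, 100 mm across, 25 mm high; leave it alone. Origin at the centre of its underside
- jar: glass jar, 80 mm high, 70 mm across, standing left of the mat, past the cork half; leave it alone. Origin at the centre of its underside
- knife: scraper, 190 mm long, lying left of the mat, past the cork half; leave it alone. Origin at the centre of its underside

How it is judged:
At the end, for the whole second after the job is handed in: The pot stands mouth-up (within 0.1 rad) at rest with its base flat on the cork half of the mat: the centre of its base 30 to 130 mm past the colour border and within 110 mm of the mat's long middle line (angle between pot's own z axis and vertical above 3.04 rad and x of pot_base in the frame of mat between 0.03 and 0.13 m and y of pot_base in the frame of mat between -0.11 and 0.11 m and height (world z) of pot_base below 0.009 m and linear speed of pot below 0.02 m/s and angular speed of pot below 0.2 rad/s); the robot touches nothing.
It fails at once if a bystander (brush, mug, bottle, can, tape, jar, scraper) is moved more than 30 mm (distance of any of brush, mug, varnish, can, tape, jar, knife from where it was at the start of the episode above 0.03 m).
It also fails if it takes over 54 s, if anything falls off the work surface, if the arm or the gripper's body presses on something with over 40 N, if the wrist force passes 120 N, or if a joint passes its speed limit or range.

## Working session

There is one attempt and no reset: what is moved stays moved. The work goes in short steps, Python scripts to look and compute and a shell command to move; the robot and the scene stay as the last step left them, time stands still between calls to the robot, and variables do not carry over. Pictures are saved under pics/ and viewed, about 8 in all and at most 12, crops included, and the job is handed in when it is done.

```bash
ls; mkdir -p pics
python3 - <<'E'
from station import bot, read_camera
import cv2, numpy as np, pickle
s=bot.state();print(s)
d={}
for n in("scene","top"):
    c=read_camera(n);d[n]=c
    print(n,c["R"],c["t"],c["camera_matrix"],c["distortion"])
pickle.dump(d,open("cams.pkl","wb"))
cv2.imwrite("pics/a.png",np.vstack([d["scene"]["img"],d["top"]["img"]])) if 0 else None
cv2.imwrite("pics/scene0.png",d["scene"]["img"]);cv2.imwrite("pics/top0.png",d["top"]["img"])
E
```

```text
pics
{'t': 0.0, 'joints': array([ 9.44717743e-01,  3.81194512e-01,  1.29828176e+00,  2.09128559e-05,
        1.46359664e+00, -2.15291905e-01]), 'qvel': array([ 1.09837959e-03,  1.17562582e-03,  9.14444634e-04, -4.06796304e-05,
       -2.04573175e-03, -2.48860817e-04]), 'joint_efforts': array([ 3.04942096e-04, -4.48462951e+01, -2.31281447e+01, -1.38794426e-04,
        4.66598067e-03,  4.03353101e-05]), 'position': array([0.21959839, 0.50420404, 0.40410531]), 'eef_rot': array([ 2.03953294e-01,  9.78980340e-01, -6.71351585e-04, -3.11747689e-04]), 'contact_force': array([-0.90665386,  0.29933313, -0.87845626]), 'ft_torque': array([ 0.00260373, -0.02951046,  0.0306081 ]), 'finger_gap': 0.9983581852329086}
scene [[-0.86374906  0.5039202  -0.00141122]
 [ 0.39255543  0.67110203 -0.62890564]
 [-0.31597118 -0.54377064 -0.77748036]] [ 0.54097647 -0.1859311   1.29265933] [[461.82535855   0.         255.40784173]
 [  0.         461.82535855 198.54846091]
 [  0.           0.           1.        ]] [0.03818783 0.         0.         0.         0.        ]
top [[ 0.00445913 -0.99998497 -0.0031888 ]
 [-0.9938671  -0.00407947 -0.11050586]
 [ 0.11049119  0.003662   -0.99387036]] [0.01258483 0.62471381 0.95130965] [[369.47191178   0.         256.52188898]
 [  0.         369.47191178 188.63278399]
 [  0.           0.           1.        ]] [-0.11147893  0.          0.          0.          0.        ]
```

View pics/top0.png

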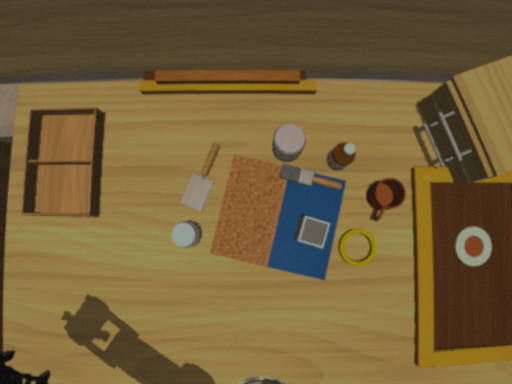

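View pics/scene0.png

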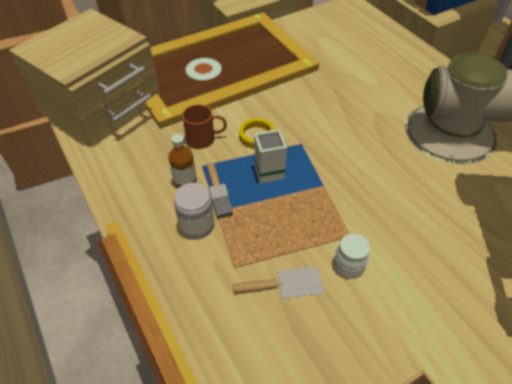

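The top view has robot-ahead as up. It shows the mat with corners near (236,156), (345,180), (327,278) and (211,253), and the pot's base at (314,232). The scene view shows the pot at (270,155) and clear cork beyond the border.

```bash
cat > h.py <<'E'
import cv2, numpy as np
def cast(c,px,z):
    u=cv2.undistortPoints(np.float64(px).reshape(-1,1,2),c["camera_matrix"],c["distortion"]).reshape(-1,2)
    d=np.c_[u,np.ones(len(u))]@c["R"]; o=-c["R"].T@c["t"]
    return o+d*((z-o[2])/d[:,2])[:,None]
def proj(c,X):
    return cv2.projectPoints(np.float64(X).reshape(-1,1,3),cv2.Rodrigues(c["R"])[0],c["t"],c["camera_matrix"],c["distortion"])[0].reshape(-1,2)
def big(m):
    return max(cv2.findContours(m.astype(np.uint8),cv2.RETR_EXTERNAL,cv2.CHAIN_APPROX_NONE)[0],key=cv2.contourArea)
E
python3 - <<'E'
from h import *; import pickle
d=pickle.load(open("cams.pkl","rb")); c=d["top"]; hsv=cv2.cvtColor(c["img"],cv2.COLOR_BGR2HSV)
H,S,V=cv2.split(hsv)
print(hsv[262,300],hsv[230,245],hsv[300,300],hsv[232,314],hsv[220,314],hsv[217,314])
roi=np.zeros(H.shape,bool); roi[150:285,205:350]=1
blue=roi&(H>95)&(H<125)&(S>130)
k=big(blue); w=cast(c,k.reshape(-1,2),0.004)
r=cv2.minAreaRect((w[:,:2]*1000).astype(np.float32)); print("blue rect",r, cv2.boxPoints(r))
# cork
cork=roi&(H<16)&(S>110)&(V>90); cork=cv2.morphologyEx(cork.astype(np.uint8),cv2.MORPH_OPEN,np.ones((5,5)))
k=big(cork); w=cast(c,k.reshape(-1,2),0.004)
r=cv2.minAreaRect((w[:,:2]*1000).astype(np.float32)); print("cork rect",r, cv2.boxPoints(r))
# pot
pot=np.zeros_like(roi); pot[205:260,290:340]=1
pot&=(S<90)
k=big(pot); r=cv2.minAreaRect(k);print("potpx",r)
w=cast(c,cv2.boxPoints(r),0.116); print(w.round(4), [np.linalg.norm(w[i,:2]-w[i-1,:2]).round(4) for i in range(4)])
cv2.imwrite("pics/crop.png",cv2.resize(c["img"][145:290,200:415],None,fx=3.6,fy=3.6,interpolation=cv2.INTER_CUBIC))
E
```

```text
[105 178 102] [ 14 162 142] [ 21 136 150] [17 36 99] [ 60  14 129] [104 105 100]
blue rect ((524.7720336914062, -119.89678192138672), (153.2840118408203, 252.14852905273438), 77.00567626953125) [[ 384.69293  -166.2278  ]
 [ 630.3846   -222.92453 ]
 [ 664.85114   -73.565765]
 [ 419.1595    -16.869034]]
cork rect ((570.6887817382812, 32.469688415527344), (156.40589904785156, 275.8902587890625), 77.06629180908203) [[418.7397   -12.873863]
 [687.63055  -74.624596]
 [722.6379    77.81324 ]
 [453.747    139.56396 ]]
potpx ((311.9266052246094, 231.0780029296875), (31.12935447692871, 27.776962280273438), 16.699243545532227)
[[ 0.4913 -0.0738  0.116 ]
 [ 0.5557 -0.0936  0.116 ]
 [ 0.534  -0.1663  0.116 ]
 [ 0.4698 -0.146   0.116 ]] [np.float64(0.0754), np.float64(0.0673), np.float64(0.0759), np.float64(0.0674)]
```

View pics/crop.png

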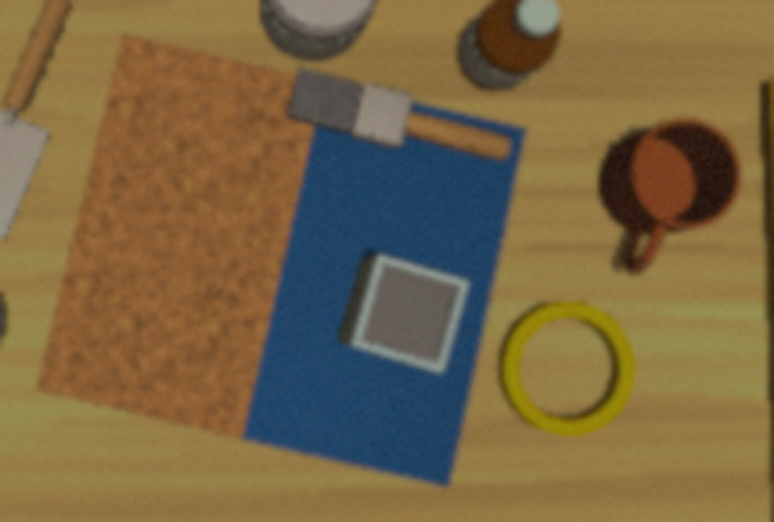

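The crop gives the pot's base corners at about (377,254), (470,284), (442,373) and (351,346) in crop pixels. It's turned a few degrees from the mat, and the shadowed left side faces the cork.

```bash
cat >> h.py <<'E'
MO=np.array([.553,-.045]); MA=np.deg2rad(77.05)
MR=np.array([[np.cos(MA),-np.sin(MA)],[np.sin(MA),np.cos(MA)]])
def tomat(p): return (np.asarray(p)[...,:2]-MO)@MR
def axes(s):
    from scipy.spatial.transform import Rotation as R
    return R.from_quat(s["eef_rot"]).as_matrix()
E
python3 - <<'E'
from h import *; import pickle
from station import bot
d=pickle.load(open("cams.pkl","rb")); c=d["top"]
cr=np.array([[377,254],[470,284],[442,373],[351,346]])
w=cast(c,(cr+.5)/3.6-.5+[200,145],.116)
e=[w[(i+1)%4]-w[i] for i in range(4)]
print([np.linalg.norm(v).round(4) for v in e],[(np.rad2deg(np.arctan2(v[1],v[0]))%90).round(1) for v in e])
p=w.mean(0);print("pot",p,"mat",tomat(p))
# check in scene view
print(proj(d["scene"],w).round(0))
print("mug etc bottle", cast(c,[[358,248],[343,163]],.025).round(3))
a=np.deg2rad(np.mean([np.rad2deg(np.arctan2(v[1],v[0]))%90 for v in e]))
u=np.array([np.cos(a),np.sin(a)]);print("u",u,np.rad2deg(a))
s=bot.state();A=axes(s)
print("toolx angle",np.rad2deg(np.arctan2(A[1,0],A[0,0])))
g=p[:2]-u*0.075; print("goal",g); dl=np.r_[g-s["position"][:2],0]; print("offset tool now",A.T@dl)
E
```

```text
[np.float64(0.0661), np.float64(0.0628), np.float64(0.0639), np.float64(0.0644)] [np.float64(72.2), np.float64(71.8), np.float64(73.6), np.float64(73.8)]
pot [ 0.51062223 -0.1237938   0.116     ] mat [-0.08628664  0.02364219]
[[261. 151.]
 [255. 132.]
 [280. 129.]
 [288. 147.]]
mug etc bottle [[ 0.467 -0.257  0.025]
 [ 0.697 -0.221  0.025]]
u [0.29479258 0.95556127] 72.85489985721802
toolx angle 156.4651410604948
goal [ 0.48851278 -0.19546089]
offset tool now [-5.25939097e-01 -5.34094532e-01  5.10043290e-04]
```

```bash
python3 -m inch '[{"offset":[-0.0263,-0.0267,0],"roll":0,"hand":0.0},{"offset":[-0.0263,-0.0267,0],"roll":0,"hand":0.0},{"offset":[-0.0263,-0.0267,0],"roll":0,"hand":0.0},{"offset":[-0.0263,-0.0267,0],"roll":0,"hand":0.0},{"offset":[-0.0263,-0.0267,0],"roll":0,"hand":0.0},{"offset":[-0.0263,-0.0267,0],"roll":0,"hand":0.0},{"offset":[-0.0263,-0.0267,0],"roll":0,"hand":0.0},{"offset":[-0.0263,-0.0267,0],"roll":0,"hand":0.0},{"offset":[-0.0263,-0.0267,0],"roll":0,"hand":0.0},{"offset":[-0.0263,-0.0267,0],"roll":0,"hand":0.0},{"offset":[-0.0263,-0.0267,0],"roll":0,"hand":0.0},{"offset":[-0.0263,-0.0267,0],"roll":0,"hand":0.0},{"offset":[-0.0263,-0.0267,0],"roll":0,"hand":0.0},{"offset":[-0.0263,-0.0267,0],"roll":0,"hand":0.0},{"offset":[-0.0263,-0.0267,0],"roll":0,"hand":0.0},{"offset":[-0.0263,-0.0267,0],"roll":0,"hand":0.0},{"offset":[-0.0263,-0.0267,0],"roll":0,"hand":0.0},{"offset":[-0.0263,-0.0267,0],"roll":0,"hand":0.0},{"offset":[-0.0263,-0.0267,0],"roll":0,"hand":0.0},{"offset":[-0.0263,-0.0267,0],"roll":0,"hand":0.0}]' 30
python3 -m inch '[{"offset":[0,0,0],"roll":6.97,"hand":0},{"offset":[0,0,0],"roll":6.97,"hand":0},{"offset":[0,0,0],"roll":6.97,"hand":0},{"offset":[0,0,0],"roll":6.97,"hand":0},{"offset":[0,0,0],"roll":6.97,"hand":0},{"offset":[0,0,0],"roll":6.97,"hand":0},{"offset":[0,0,0],"roll":6.97,"hand":0},{"offset":[0,0,0],"roll":6.97,"hand":0},{"offset":[0,0,0],"roll":6.97,"hand":0},{"offset":[0,0,0],"roll":6.97,"hand":0},{"offset":[0,0,0],"roll":6.97,"hand":0},{"offset":[0,0,0],"roll":6.97,"hand":0}]'
cat > w.py <<'E'
from h import *
from station import bot
s=bot.state();A=axes(s);p=s["position"]
print("t",s["t"],"p",p.round(4),"toolx deg",np.rad2deg(np.arctan2(A[1,0],A[0,0])).round(2),"z",A[:,2].round(3),"F",s["contact_force"].round(1),"gap",s["finger_gap"],"tipz",(p[2]-.173).round(4),"mat",tomat(p))
E
python3 w.py; python3 -c "
from h import *
from station import bot
s=bot.state();print(axes(s).T@(np.r_[.4885,-.1955,.268]-s['position']))"
```

```text
t: 1.77
position: [0.4889, -0.1973, 0.4044]
eef_rot: [0.204, 0.979, 0.0, -0.0]
contact_force: [0.3, 0.7, 0.1]
finger_gap: -0.003
t: 2.77
position: [0.4886, -0.1954, 0.4044]
eef_rot: [0.807, 0.591, -0.0, -0.0]
contact_force: [-0.1, -0.5, 0.8]
finger_gap: -0.003
t 2.7667 p [ 0.4886 -0.1954  0.4044] toolx deg 72.48 z [-0.001  0.    -1.   ] F [-0.1 -0.5  0.8] gap -0.003374127135438356 tipz 0.2314 mat [-0.16100078  0.02905647]
[-1.64917514e-04  4.51059476e-05  1.36378725e-01]
```

```bash
python3 -m inch '[{"offset":[0,0,0.03],"roll":0,"hand":0},{"offset":[0,0,0.03],"roll":0,"hand":0},{"offset":[0,0,0.03],"roll":0,"hand":0},{"offset":[0,0,0.03],"roll":0,"hand":0},{"offset":[0,0,0.015],"roll":0,"hand":0},{"offset":[0.01,0,0],"roll":0,"hand":0},{"offset":[0.01,0,0],"roll":0,"hand":0},{"offset":[0.005,0,0],"roll":0,"hand":0},{"offset":[0.005,0,0],"roll":0,"hand":0},{"offset":[0.005,0,0],"roll":0,"hand":0},{"offset":[0.005,0,0],"roll":0,"hand":0},{"offset":[0.005,0,0],"roll":0,"hand":0},{"offset":[0.005,0,0],"roll":0,"hand":0},{"offset":[0.005,0,0],"roll":0,"hand":0},{"offset":[0,0,0],"roll":0,"hand":0}]'
python3 w.py
python3 - <<'E'
from station import read_camera
import cv2
c=read_camera("scene");cv2.imwrite("pics/s1.png",cv2.resize(c["img"][80:280,140:400],None,fx=3,fy=3))
E
```

```text
t: 4.02
position: [0.505, -0.142, 0.2697]
eef_rot: [0.805, 0.594, 0.0, -0.0]
contact_force: [0.4, -0.4, 0.5]
finger_gap: 0.002
t 4.0167 p [ 0.505  -0.142   0.2697] toolx deg 72.86 z [-0.  0. -1.] F [ 0.4 -0.4  0.5] gap 0.0016207193170735363 tipz 0.0967 mat [-0.10528152  0.0250365 ]
```

View pics/s1.png

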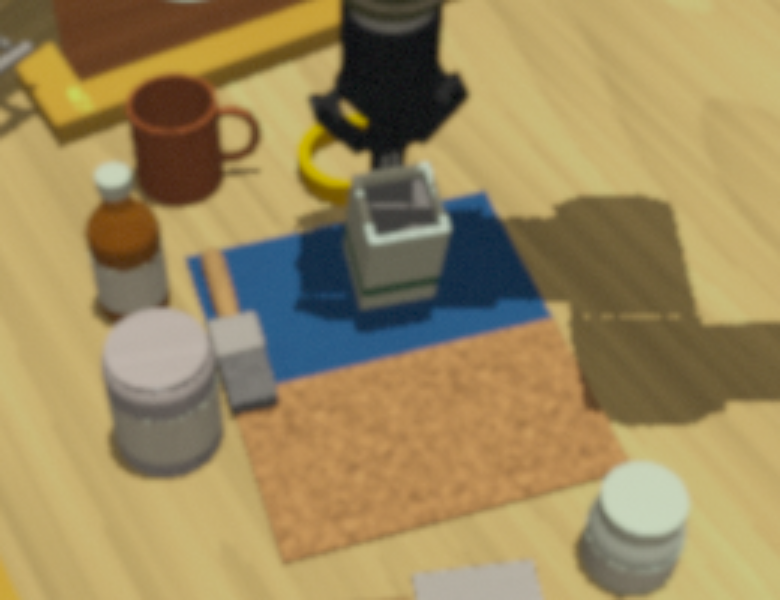

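The scene crop shows the fingers behind the pot at (390,165), pushing its top, and the pot's lower front edge running from (362,307) to (437,297). I'll check whether that edge slid or held.

Run:
```python
from h import *; import pickle
d=pickle.load(open("cams.pkl","rb")); c=d["scene"]
u=np.array([.2948,.9556]);v=np.array([-.9556,.2948]);p=np.array([.5106,-.1238])
def f(a,b,z): return np.r_[p+a*u+b*v,z]
print("front bottom/ top edges upright (crop px)",((proj(c,[f(.032,.032,.004),f(.032,-.032,.004),f(.032,.032,.116),f(.032,-.032,.116)])-[140,80])*3).round(0))
import math
for dg in (10,15,20):
    t=math.radians(dg); R=lambda a,z:(.032+(a-.032)*math.cos(t)+z*math.sin(t), .004+z*math.cos(t)-(a-.032)*math.sin(t))
    X=[f(R(a,.112)[0],b,R(a,.112)[1]) for a,b in((.032,.032),(.032,-.032),(-.032,.032))]
    print(dg,((proj(c,X)-[140,80])*3).round(0).tolist())
```

```text
front bottom/ top edges upright (crop px) [[435. 294.]
 [362. 307.]
 [442. 200.]
 [363. 213.]]
10 [[449.0, 218.0], [369.0, 232.0], [428.0, 154.0]]
15 [[452.0, 229.0], [372.0, 243.0], [432.0, 160.0]]
20 [[455.0, 240.0], [375.0, 254.0], [436.0, 167.0]]
```

The lower edge hasn't moved and the pot is tilted about 15°, so it's tipping without sliding. I'll push on past the balance point.

```bash
python3 -m inch '[{"offset":[0.004,0,0],"roll":0,"hand":0},{"offset":[0.004,0,0],"roll":0,"hand":0},{"offset":[0.004,0,0],"roll":0,"hand":0},{"offset":[0.004,0,0],"roll":0,"hand":0},{"offset":[0.004,0,0],"roll":0,"hand":0},{"offset":[0.004,0,0],"roll":0,"hand":0},{"offset":[0.004,0,0],"roll":0,"hand":0},{"offset":[0.004,0,0],"roll":0,"hand":0},{"offset":[0.004,0,0],"roll":0,"hand":0},{"offset":[0,0,0],"roll":0,"hand":0},{"offset":[0,0,0],"roll":0,"hand":0},{"offset":[0,0,0],"roll":0,"hand":0},{"offset":[0,0,-0.03],"roll":0,"hand":0},{"offset":[0,0,-0.03],"roll":0,"hand":0},{"offset":[0,0,-0.03],"roll":0,"hand":0},{"offset":[0,0,0],"roll":0,"hand":0}]'
python3 w.py
python3 - <<'E'
from station import read_camera
import cv2,pickle
d={n:read_camera(n) for n in("scene","top")};pickle.dump(d,open("cams2.pkl","wb"))
import numpy as np
a=cv2.resize(d["scene"]["img"][80:280,140:400],None,fx=2,fy=2)
b=cv2.resize(d["top"]["img"][145:290,200:345],(400,400))
cv2.imwrite("pics/s2.png",np.vstack([np.hstack([a[:, :400],b])]))
E
```

```text
t: 5.4
position: [0.5159, -0.1088, 0.3652]
eef_rot: [0.805, 0.594, 0.002, 0.004]
contact_force: [0.7, -0.3, 0.9]
finger_gap: -0.002
t 5.4 p [ 0.5159 -0.1088  0.3652] toolx deg 72.81 z [ 0.009 -0.004 -1.   ] F [ 0.7 -0.3  0.9] gap -0.0018886568541992897 tipz 0.1922 mat [-0.07046619  0.0219022 ]
```

View pics/s2.png

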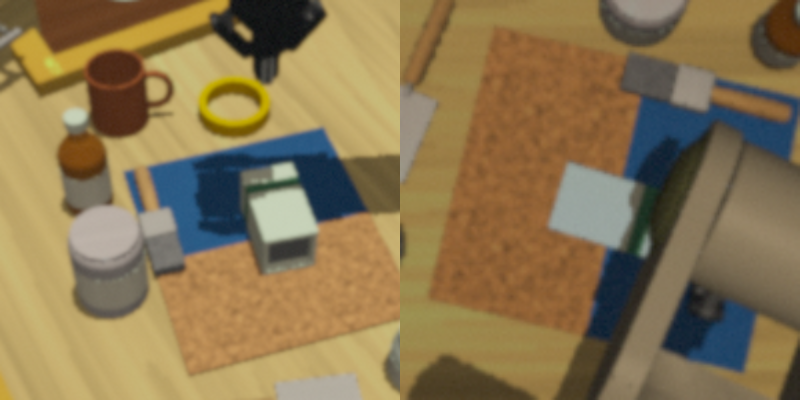

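The pot lies on its side. Its base faces the cork, with base corners at about (568,162) and (549,230) in the right panel, and the green mouth band is near (645,215). I'll measure its pose.

Run:
```python
from h import *; import pickle
from station import bot
d=pickle.load(open("cams2.pkl","rb")); c=d["top"]
q=np.array([[568,162],[549,230],[648,255],[640,182]])
px=(q-[400,0]+.5)*145/400-.5+[200,145]
w=cast(c,px,.068)[:,:2];print(w.round(4))
e=w[0]-w[1];print("base edge",np.linalg.norm(e),np.rad2deg(np.arctan2(e[1],e[0]))+90)
l=w[1]-w[2];print("side",np.linalg.norm(l),np.rad2deg(np.arctan2(l[1],l[0])))
# scene check
a=(np.array([[246,205],[302,195],[316,232],[258,242]])+.5)/2-.5+[140,80]
ws=cast(d["scene"],a,.068)[:,:2];print("scene",ws.round(4))
b=(w[0]+w[1])/2;print("base centre",b,tomat(b))
s=bot.state();A=axes(s)
for ang in(72.85,75,77):
    u=np.array([np.cos(np.deg2rad(ang)),np.sin(np.deg2rad(ang))]);g=b-u*.1
    print(ang,"mouth grip",g,"offset",A.T@(np.r_[g,s["position"][2]]-s["position"]))
```

```text
[[ 0.5828  0.0045]
 [ 0.5197  0.0219]
 [ 0.497  -0.0696]
 [ 0.5645 -0.0624]]
base edge 0.0654413707105504 74.62394352363597
side 0.0942925301476153 76.06964281539403
scene [[ 0.5753 -0.0529]
 [ 0.5099 -0.0328]
 [ 0.527   0.0229]
 [ 0.5921  0.0019]]
base centre [0.5512868  0.01322384] [0.05635904 0.01471763]
72.85 mouth grip [ 0.52179937 -0.08232977] offset [ 2.69844444e-02 -1.58397043e-03 -1.19622765e-05]
75 mouth grip [ 0.52540489 -0.08336874] offset [ 2.70576399e-02  2.16754531e-03 -4.20848784e-06]
77 mouth grip [ 0.52879169 -0.08421317] offset [2.72520428e-02 5.65260138e-03 2.95391711e-06]
```

The pot's base centre is about 57 mm past the border and its axis is at about 73.5°, in agreement between the two cameras. Next I'll take a light grip on its sides right by the mouth, so it can swivel when lifted.

```bash
python3 -m inch '[{"offset":[0.0175,0.001,0],"roll":0,"hand":0.0854},{"offset":[0,0,0],"roll":0,"hand":0.0854},{"offset":[0,0,0],"roll":0,"hand":0.0854},{"offset":[0,0,0.03],"roll":0,"hand":0.0854},{"offset":[0,0,0.03],"roll":0,"hand":0.0854},{"offset":[0,0,0.03],"roll":0,"hand":0.0854},{"offset":[0,0,0.03],"roll":0,"hand":0.0854},{"offset":[0,0,0.02],"roll":0,"hand":0.0854},{"offset":[0,0,0.02],"roll":0,"hand":0.0854},{"offset":[0,0,0.012],"roll":0,"hand":0.0854},{"offset":[0,0,0],"roll":0,"hand":0.0854},{"offset":[0,0,0],"roll":0,"hand":0.055},{"offset":[0,0,0],"roll":0,"hand":0.055},{"offset":[0,0,0],"roll":0,"hand":0.055},{"offset":[0,0,0],"roll":0,"hand":0.055},{"offset":[0,0,0],"roll":0,"hand":0.055},{"offset":[0,0,0],"roll":0,"hand":0.055}]' 20
python3 w.py
```

```text
t: 6.92
position: [0.5217, -0.0922, 0.1884]
eef_rot: [0.805, 0.594, 0.0, 0.001]
contact_force: [-0.7, -2.5, 5.0]
finger_gap: 0.747
t 6.9167 p [ 0.5217 -0.0922  0.1884] toolx deg 72.82 z [ 0.001 -0.001 -1.   ] F [-0.7 -2.5  5. ] gap 0.746896099186486 tipz 0.0154 mat [-0.05298939  0.01989397]
```

```bash
python3 -m inch '[{"offset":[0.002,0,-0.005],"roll":0,"hand":0.055},{"offset":[0.003,0,-0.007],"roll":0,"hand":0.055},{"offset":[0.004,0,-0.007],"roll":0,"hand":0.055},{"offset":[0.006,0,-0.008],"roll":0,"hand":0.055},{"offset":[0.006,0,-0.008],"roll":0,"hand":0.055},{"offset":[0.007,0,-0.007],"roll":0,"hand":0.055},{"offset":[0.007,0,-0.007],"roll":0,"hand":0.055},{"offset":[0,0,0],"roll":0,"hand":0.055}]'
python3 w.py
python3 - <<'E'
from station import read_camera
import cv2
c=read_camera("scene");cv2.imwrite("pics/s3.png",cv2.resize(c["img"][80:280,140:400],None,fx=3,fy=3))
E
```

```text
t: 7.58
position: [0.5324, -0.0572, 0.2383]
eef_rot: [0.804, 0.594, 0.001, 0.001]
contact_force: [0.3, -0.8, -3.8]
finger_gap: 0.743
t 7.5833 p [ 0.5324 -0.0572  0.2383] toolx deg 72.91 z [ 0.002 -0.    -1.   ] F [ 0.3 -0.8 -3.8] gap 0.7428486222661711 tipz 0.0653 mat [-0.01652409  0.01731278]
```

View pics/s3.png

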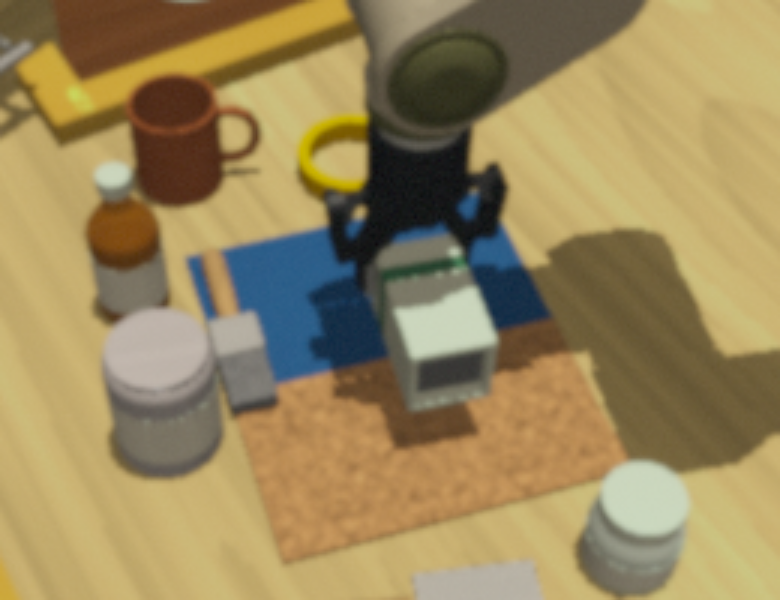

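The pot rose level instead of swivelling, so pad friction is holding it. A quick upward jerk adds swivel torque, and the wrist moment and a mask-free side check will show whether it slipped.

```bash
cat >> w.py <<'E'
print("torque tool",(A.T@s["ft_torque"]).round(3),"force tool",(A.T@s["contact_force"]).round(2))
E
python3 w.py
python3 -m inch '[{"offset":[0,0,-0.041],"roll":0,"hand":0.055},{"offset":[0,0,-0.041],"roll":0,"hand":0.055},{"offset":[0,0,0],"roll":0,"hand":0.055},{"offset":[0,0,0],"roll":0,"hand":0.055},{"offset":[0,0,0],"roll":0,"hand":0.055}]'
python3 w.py
```

```text
t 7.6333 p [ 0.5322 -0.0578  0.2375] toolx deg 72.9 z [ 0.001 -0.    -1.   ] F [ 0.5 -0.3 -2.3] gap 0.7436053958878486 tipz 0.0645 mat [-0.01712591  0.01745241]
torque tool [-0.064 -0.174 -0.023] force tool [-0.11  0.54  2.25]
t: 8.05
position: [0.5316, -0.0586, 0.3176]
eef_rot: [0.805, 0.594, -0.001, -0.001]
contact_force: [-0.2, -0.0, -3.2]
finger_gap: 0.745
t 8.05 p [ 0.5316 -0.0586  0.3176] toolx deg 72.81 z [-0.002  0.001 -1.   ] F [-0.2 -0.  -3.2] gap 0.7452219917112582 tipz 0.1446 mat [-0.01807155  0.01783463]
torque tool [ 0.001 -0.157 -0.031] force tool [-0.08 -0.21  3.2 ]
```

```bash
python3 -m inch '[{"offset":[-0.007,0,0.025],"roll":0,"hand":0.055},{"offset":[-0.007,0,0.025],"roll":0,"hand":0.055},{"offset":[-0.007,0,0.025],"roll":0,"hand":0.055},{"offset":[-0.007,0,0.025],"roll":0,"hand":0.055},{"offset":[-0.007,0,0.015],"roll":0,"hand":0.055},{"offset":[0,0,0.007],"roll":0,"hand":0.055},{"offset":[0,0,0.005],"roll":0,"hand":0.055},{"offset":[0,0,0],"roll":0,"hand":0.055},{"offset":[0,0,0],"roll":0,"hand":0.08},{"offset":[0,0,0],"roll":0,"hand":0.08},{"offset":[0,0,0],"roll":0,"hand":0.08},{"offset":[-0.002,0,-0.013],"roll":0,"hand":0.08},{"offset":[-0.001,0,-0.013],"roll":0,"hand":0.08},{"offset":[0,0,0],"roll":0,"hand":0.055},{"offset":[0,0,0],"roll":0,"hand":0.055},{"offset":[0,0,0],"roll":0,"hand":0.055},{"offset":[0,0,0],"roll":0,"hand":0.055},{"offset":[0,0,0],"roll":0,"hand":0.055}]' 20
python3 w.py
python3 -m inch '[{"offset":[0.002,0,-0.006],"roll":0,"hand":0.055},{"offset":[0.003,0,-0.008],"roll":0,"hand":0.055},{"offset":[0.004,0,-0.008],"roll":0,"hand":0.055},{"offset":[0.006,0,-0.008],"roll":0,"hand":0.055},{"offset":[0.006,0,-0.008],"roll":0,"hand":0.055},{"offset":[0,0,0],"roll":0,"hand":0.055},{"offset":[0,0,0],"roll":0,"hand":0.055}]'
python3 w.py
python3 - <<'E'
from station import read_camera
import cv2
c=read_camera("scene");cv2.imwrite("pics/s4.png",cv2.resize(c["img"][80:280,140:400],None,fx=3,fy=3))
E
```

```text
t: 9.55
position: [0.521, -0.0949, 0.2191]
eef_rot: [0.805, 0.594, 0.001, 0.001]
contact_force: [-3.2, 1.1, 16.7]
finger_gap: 0.746
t 9.55 p [ 0.521  -0.0949  0.2191] toolx deg 72.84 z [ 0.003 -0.001 -1.   ] F [-3.2  1.1 16.7] gap 0.7456547022281821 tipz 0.0461 mat [-0.05576206  0.01997636]
torque tool [ 0.473  0.024 -0.052] force tool [  0.12  -3.34 -16.7 ]
t: 10.13
position: [0.527, -0.0743, 0.2561]
eef_rot: [0.804, 0.594, 0.0, 0.0]
contact_force: [0.3, 0.1, -2.7]
finger_gap: 0.742
t 10.1333 p [ 0.527  -0.0743  0.2561] toolx deg 72.88 z [ 0.001 -0.    -1.   ] F [ 0.3  0.1 -2.7] gap 0.7422920668478032 tipz 0.0831 mat [-0.03440035  0.01877158]
torque tool [ 0.031 -0.098  0.043] force tool [0.21 0.27 2.66]
```

View pics/s4.png

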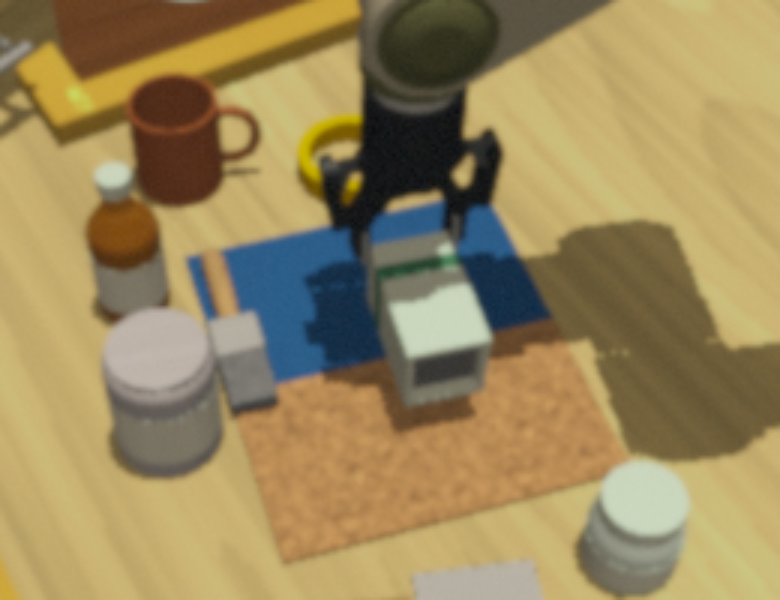

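The pot is still near level, now held only by the fingertips at (365,240) and (455,235). I'll try a jerk on this smaller contact patch.

```bash
python3 -m inch '[{"offset":[0,0,-0.041],"roll":0,"hand":0.055},{"offset":[0,0,-0.041],"roll":0,"hand":0.055},{"offset":[0,0,0],"roll":0,"hand":0.055},{"offset":[0,0,0],"roll":0,"hand":0.055},{"offset":[0,0,0],"roll":0,"hand":0.055}]'
python3 w.py
python3 -m inch '[{"offset":[0,0,0.04],"roll":0,"hand":0.055},{"offset":[0,0,0.04],"roll":0,"hand":0.055},{"offset":[0,0,0],"roll":0,"hand":0.0625},{"offset":[0,0,0],"roll":0,"hand":0.0625},{"offset":[0,0,0],"roll":0,"hand":0.0625},{"offset":[0,0,0],"roll":0,"hand":0.0625}]'
python3 w.py
python3 - <<'E'
from station import read_camera
import cv2
c=read_camera("wrist");cv2.imwrite("pics/w1.png",c["img"]);print(c["tool_from_camera"])
E
```

```text
t: 10.6
position: [0.5266, -0.0749, 0.3367]
eef_rot: [0.805, 0.594, -0.001, -0.001]
contact_force: [-0.9, 0.1, -2.4]
finger_gap: 0.737
t 10.6 p [ 0.5266 -0.0749  0.3367] toolx deg 72.81 z [-0.002  0.001 -1.   ] F [-0.9  0.1 -2.4] gap 0.7372598650859923 tipz 0.1637 mat [-0.03504372  0.01902958]
torque tool [-0.017 -0.099 -0.046] force tool [-0.14 -0.85  2.45]
t: 11.1
position: [0.5272, -0.0749, 0.2589]
eef_rot: [0.805, 0.594, 0.001, 0.001]
contact_force: [-0.1, 0.8, -2.1]
finger_gap: 0.738
t 11.1 p [ 0.5272 -0.0749  0.2589] toolx deg 72.83 z [ 0.002 -0.001 -1.   ] F [-0.1  0.8 -2.1] gap 0.738277544346826 tipz 0.0859 mat [-0.03491352  0.01842752]
torque tool [-0.018 -0.115  0.006] force tool [ 0.73 -0.38  2.12]
[[-1.53890860e-03 -9.54177696e-01 -2.99236621e-01  7.55309880e-02]
 [ 9.99998519e-01 -1.23769054e-03 -1.19614240e-03  1.40241139e-04]
 [ 7.70970064e-04 -2.99238019e-01  9.54178188e-01  3.11338829e-02]
 [ 0.00000000e+00  0.00000000e+00  0.00000000e+00  1.00000000e+00]]
```

View pics/w1.png

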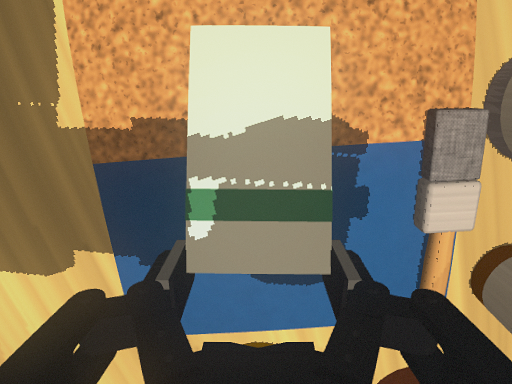

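The wrist view shows the pot's upper side face between columns 188 and 332, its base end at row 25 and its mouth edge at row 273. The pads grip only its last stretch. I'll compute the overlap and the pitch.

```bash
cat >> h.py <<'E'
def wray(c,px,z):  # tool coords at tool depth z
    u=cv2.undistortPoints(np.float64(px).reshape(-1,1,2),c["camera_matrix"],c["distortion"]).reshape(-1,2)
    T=np.array(c["tool_from_camera"]); d=np.c_[u,np.ones(len(u))]@T[:3,:3].T; o=T[:3,3]
    return o+d*((z-o[2])/d[:,2])[:,None]
def wdepth(c,pxa,pxb,L): # depth along tool z where the pair, equal depth, is L apart
    f=lambda z:np.linalg.norm(np.diff(wray(c,[pxa,pxb],z),axis=0))
    from scipy.optimize import brentq
    z=brentq(lambda z:f(z)-L,.06,.5); return wray(c,[pxa,pxb],z).mean(0)
E
python3 - <<'E'
from h import *
from station import bot,read_camera
c=read_camera("wrist")
b=wdepth(c,(190,25.5),(331,25.5),.064); m=wdepth(c,(186.5,273),(331.5,273),.064)
print("base top edge tool",b,"mouth",m, "len",np.linalg.norm(b-m),"pitch deg",np.rad2deg(np.arctan2(b[2]-m[2],b[0]-m[0])))
E
python3 w.py
```

```text
base top edge tool [0.10579534 0.00123575 0.18553444] mouth [-1.09099086e-04  3.98251105e-04  1.51249270e-01] len 0.11131902253863916 pitch deg 17.938680217129285
t 11.2 p [ 0.5271 -0.0748  0.2589] toolx deg 72.83 z [ 0.002 -0.001 -1.   ] F [-0.9 -0.1 -2.8] gap 0.7404956688465723 tipz 0.0859 mat [-0.03487724  0.01856754]
torque tool [-0.006 -0.121  0.008] force tool [-0.31 -0.83  2.82]
```

The pot measures 111 mm long, as it should, and has already pitched 18° base-down, so it does swivel. I'll shake it vertically, which ratchets it in the direction gravity wants.

```bash
python3 -m inch '[{"offset":[0,0,-0.04],"roll":0,"hand":0.055},{"offset":[0,0,-0.04],"roll":0,"hand":0.055},{"offset":[0,0,0.04],"roll":0,"hand":0.055},{"offset":[0,0,-0.04],"roll":0,"hand":0.055},{"offset":[0,0,0.04],"roll":0,"hand":0.055},{"offset":[0,0,-0.04],"roll":0,"hand":0.055},{"offset":[0,0,0.04],"roll":0,"hand":0.055},{"offset":[0,0,-0.04],"roll":0,"hand":0.055},{"offset":[0,0,0],"roll":0,"hand":0.055},{"offset":[0,0,0],"roll":0,"hand":0.055},{"offset":[0,0,0],"roll":0,"hand":0.055}]' 20
python3 w.py
cat > pitch.py <<'E'
from h import *
from station import bot,read_camera
import sys
c=read_camera("wrist"); img=c["img"]
cv2.imwrite("pics/%s.png"%sys.argv[1],img)
H,S,V=cv2.split(cv2.cvtColor(img,cv2.COLOR_BGR2HSV))
m=((S<70)&(V>90)).astype(np.uint8); m[:, :120]=0; m[:,400:]=0
m=cv2.morphologyEx(m,cv2.MORPH_CLOSE,np.ones((41,9))); k=big(m); x,y,w,h=cv2.boundingRect(k); print("box",x,y,w,h)
def row(r):
    q=np.where(m[r])[0]; return q.min(),q.max()+1
for r in range(y+3,y+h-2,max(1,h//7)): print(r,row(r),end=" ")
a,b_=y+3,y+h//2
P=[wdepth(c,(row(r)[0],r),(row(r)[1],r),.064) for r in (a,b_)]
print("\npts",P,"pitch",np.rad2deg(np.arctan2(P[0][2]-P[1][2],P[0][0]-P[1][0])))
E
python3 pitch.py w2
```

```text
t: 12.12
position: [0.5268, -0.0747, 0.3388]
eef_rot: [0.805, 0.594, 0.001, 0.001]
contact_force: [0.7, 0.2, -2.1]
finger_gap: 0.738
t 12.1167 p [ 0.5268 -0.0747  0.3388] toolx deg 72.83 z [ 0.002 -0.001 -1.   ] F [ 0.7  0.2 -2.1] gap 0.7384499219150057 tipz 0.1658 mat [-0.03483326  0.01886853]
torque tool [ 0.03  -0.125  0.022] force tool [0.38 0.58 2.11]
box 154 55 176 234
58 (np.int64(198), np.int64(317)) 91 (np.int64(196), np.int64(320)) 124 (np.int64(194), np.int64(400)) 157 (np.int64(191), np.int64(400)) 190 (np.int64(189), np.int64(400)) 223 (np.int64(147), np.int64(329)) 256 (np.int64(169), np.int64(330)) 
pts [array([ 0.09414752, -0.0002114 ,  0.21065795]), array([0.05740683, 0.00270058, 0.10429471])] pitch 70.9437317474217
```

Base edge now (0.094, 0.211) in tool x and z, so the pitch is 32°. The shaking works, so I'll keep going.

```bash
cat > pitch.py <<'E'
from h import *
from station import bot,read_camera
import sys
c=read_camera("wrist"); img=c["img"]
cv2.imwrite("pics/%s.png"%sys.argv[1],img)
H,S,V=cv2.split(cv2.cvtColor(img,cv2.COLOR_BGR2HSV))
m=((S<70)&(V>90)).astype(np.uint8); m[:, :150]=0; m[:,370:]=0; m[290:]=0
k=big(m); x,y,w,h=cv2.boundingRect(k)
q=np.where(m[y+3:y+6].any(0))[0]; q=q[(q>170)&(q<345)]
B=wdepth(c,(q.min(),y+.5),(q.max()+1,y+.5),.064); M=np.array([0,0,.151])
print("box",x,y,w,h,"cols",q.min(),q.max()+1,"base",B.round(4),"len from mouth",np.linalg.norm(B-M).round(4),"pitch",np.rad2deg(np.arctan2(B[2]-M[2],B[0])).round(1))
E
python3 -m inch '[{"offset":[0,0,0.04],"roll":0,"hand":0.055},{"offset":[0,0,-0.04],"roll":0,"hand":0.055},{"offset":[0,0,0.04],"roll":0,"hand":0.055},{"offset":[0,0,-0.04],"roll":0,"hand":0.055},{"offset":[0,0,0.04],"roll":0,"hand":0.055},{"offset":[0,0,-0.04],"roll":0,"hand":0.055},{"offset":[0,0,0.04],"roll":0,"hand":0.055},{"offset":[0,0,-0.04],"roll":0,"hand":0.055},{"offset":[0,0,0.04],"roll":0,"hand":0.055},{"offset":[0,0,-0.04],"roll":0,"hand":0.055},{"offset":[0,0,0.04],"roll":0,"hand":0.055},{"offset":[0,0,-0.04],"roll":0,"hand":0.055},{"offset":[0,0,0],"roll":0,"hand":0.055},{"offset":[0,0,0],"roll":0,"hand":0.055}]' 20
python3 w.py;python3 pitch.py w3
```

```text
t: 13.33
position: [0.5271, -0.0749, 0.3391]
eef_rot: [0.805, 0.594, 0.001, 0.001]
contact_force: [-0.4, 0.0, -2.3]
finger_gap: 0.741
t 13.3333 p [ 0.5271 -0.0749  0.3391] toolx deg 72.82 z [ 0.003 -0.001 -1.   ] F [-0.4  0.  -2.3] gap 0.7411790199999033 tipz 0.1661 mat [-0.03492429  0.01851144]
torque tool [-0.121 -0.049  0.026] force tool [-0.08 -0.37  2.34]
box 185 75 161 118 cols 204 313 base [0.0858 0.0003 0.2249] len from mouth 0.1132 pitch 40.7
```

```bash
python3 -m inch '[{"offset":[0,0,0.041],"roll":0,"hand":0.055},{"offset":[0,0,-0.041],"roll":0,"hand":0.055},{"offset":[0,0,0.041],"roll":0,"hand":0.055},{"offset":[0,0,-0.041],"roll":0,"hand":0.055},{"offset":[0,0,0.041],"roll":0,"hand":0.055},{"offset":[0,0,-0.041],"roll":0,"hand":0.055},{"offset":[0,0,0.041],"roll":0,"hand":0.055},{"offset":[0,0,-0.041],"roll":0,"hand":0.055},{"offset":[0,0,0.041],"roll":0,"hand":0.055},{"offset":[0,0,-0.041],"roll":0,"hand":0.055},{"offset":[0,0,0.041],"roll":0,"hand":0.055},{"offset":[0,0,-0.041],"roll":0,"hand":0.055},{"offset":[0,0,0.041],"roll":0,"hand":0.055},{"offset":[0,0,-0.041],"roll":0,"hand":0.055},{"offset":[0,0,0.041],"roll":0,"hand":0.055},{"offset":[0,0,-0.041],"roll":0,"hand":0.055},{"offset":[0,0,0.041],"roll":0,"hand":0.055},{"offset":[0,0,-0.041],"roll":0,"hand":0.055},{"offset":[0,0,0],"roll":0,"hand":0.055},{"offset":[0,0,0],"roll":0,"hand":0.055}]' 20
python3 pitch.py w4
python3 -m inch '[{"offset":[0,0,0.041],"roll":0,"hand":0.055},{"offset":[0,0,-0.041],"roll":0,"hand":0.055},{"offset":[0,0,0.041],"roll":0,"hand":0.055},{"offset":[0,0,-0.041],"roll":0,"hand":0.055},{"offset":[0,0,0.041],"roll":0,"hand":0.055},{"offset":[0,0,-0.041],"roll":0,"hand":0.055},{"offset":[0,0,0.041],"roll":0,"hand":0.055},{"offset":[0,0,-0.041],"roll":0,"hand":0.055},{"offset":[0,0,0.041],"roll":0,"hand":0.055},{"offset":[0,0,-0.041],"roll":0,"hand":0.055},{"offset":[0,0,0.041],"roll":0,"hand":0.055},{"offset":[0,0,-0.041],"roll":0,"hand":0.055},{"offset":[0,0,0.041],"roll":0,"hand":0.055},{"offset":[0,0,-0.041],"roll":0,"hand":0.055},{"offset":[0,0,0.041],"roll":0,"hand":0.055},{"offset":[0,0,-0.041],"roll":0,"hand":0.055},{"offset":[0,0,0.041],"roll":0,"hand":0.055},{"offset":[0,0,-0.041],"roll":0,"hand":0.055},{"offset":[0,0,0],"roll":0,"hand":0.055},{"offset":[0,0,0],"roll":0,"hand":0.055}]' 20
python3 pitch.py w5;python3 w.py
```

```text
t: 15.05
position: [0.5271, -0.0749, 0.3392]
eef_rot: [0.805, 0.594, 0.001, 0.002]
contact_force: [0.2, 0.5, -2.5]
finger_gap: 0.742
box 188 84 161 111 cols 206 312 base [0.0808 0.0006 0.2291] len from mouth 0.1124 pitch 44.0
t: 16.77
position: [0.5271, -0.0749, 0.3393]
eef_rot: [0.805, 0.594, 0.001, 0.002]
contact_force: [0.0, -0.3, -2.2]
finger_gap: 0.74
box 191 90 158 106 cols 208 311 base [0.0773 0.001  0.234 ] len from mouth 0.1134 pitch 47.1
t 16.8167 p [ 0.5268 -0.0748  0.3388] toolx deg 72.83 z [ 0.003 -0.001 -1.   ] F [ 0.3 -0.6 -3.3] gap 0.7402671305568542 tipz 0.1658 mat [-0.03489638  0.01883765]
torque tool [-0.033 -0.02   0.001] force tool [-0.47  0.42  3.25]
```

View pics/w5.png

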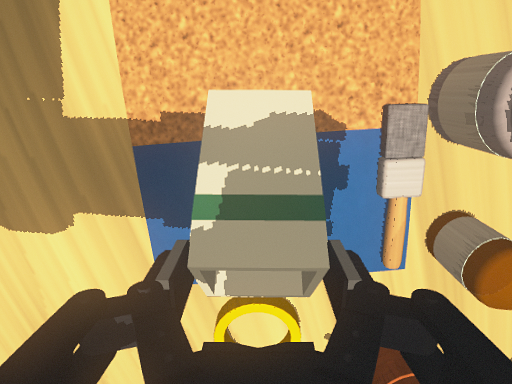

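The wrist view shows the pot hanging at about 47° with the mouth rim now visible (rows 269–295). That is steep enough to set the base's lower edge on the cork and swing the grip around it. I'll carry it left and lower it first.

```bash
python3 -m inch '[{"offset":[0.018,0,0],"roll":0,"hand":0.055},{"offset":[0.018,0,0],"roll":0,"hand":0.055},{"offset":[0.018,0,0],"roll":0,"hand":0.055},{"offset":[0,0,0.014],"roll":0,"hand":0.055},{"offset":[0,0,0.014],"roll":0,"hand":0.055},{"offset":[0,0,0.012],"roll":0,"hand":0.055},{"offset":[0,0,0.008],"roll":0,"hand":0.055},{"offset":[0,0,0.005],"roll":0,"hand":0.055},{"offset":[0,0,0.003],"roll":0,"hand":0.055},{"offset":[0,0,0.002],"roll":0,"hand":0.055},{"offset":[0,0,0],"roll":0,"hand":0.055}]' 20
python3 w.py; python3 pitch.py w6
```

```text
t: 17.73
position: [0.5427, -0.0236, 0.2818]
eef_rot: [0.805, 0.594, 0.0, 0.001]
contact_force: [-4.8, -2.8, 11.6]
finger_gap: 0.739
t 17.7333 p [ 0.5427 -0.0236  0.2818] toolx deg 72.83 z [ 0.001 -0.001 -1.   ] F [-4.8 -2.8 11.6] gap 0.7389905487241553 tipz 0.1088 mat [0.01852773 0.0148407 ]
torque tool [ 1.323 -0.44  -0.153] force tool [ -4.12  -3.75 -11.64]
box 195 90 127 106 cols 207 311 base [0.0773 0.0006 0.2321] len from mouth 0.112 pitch 46.4
```

```bash
python3 -m inch '[{"offset":[0.004,0,-0.001],"roll":0,"hand":0.055},{"offset":[0.005,0,-0.001],"roll":0,"hand":0.055},{"offset":[0.005,0,-0.001],"roll":0,"hand":0.055},{"offset":[0.005,0,-0.001],"roll":0,"hand":0.055},{"offset":[0.005,0,0],"roll":0,"hand":0.055},{"offset":[0.005,0,0],"roll":0,"hand":0.055},{"offset":[0,0,0],"roll":0,"hand":0.055}]' 20
python3 w.py; python3 pitch.py w7;  python3 - <<'E'
from station import read_camera
import cv2
c=read_camera("scene");cv2.imwrite("pics/s5.png",cv2.resize(c["img"][80:280,140:400],None,fx=3,fy=3))
E
```

```text
t: 18.37
position: [0.552, 0.0051, 0.2851]
eef_rot: [0.805, 0.594, 0.001, 0.001]
contact_force: [-1.1, -1.8, 9.3]
finger_gap: 0.738
t 18.3667 p [0.552  0.0051 0.2851] toolx deg 72.86 z [ 0.003 -0.001 -1.   ] F [-1.1 -1.8  9.3] gap 0.7381864115361111 tipz 0.1121 mat [0.04860367 0.01224686]
torque tool [ 0.137 -0.631 -0.012] force tool [-2.04 -0.45 -9.28]
box 187 226 143 64 cols 193 324 base [0.0132 0.0002 0.1718] len from mouth 0.0246 pitch 57.5
```

View pics/s5.png

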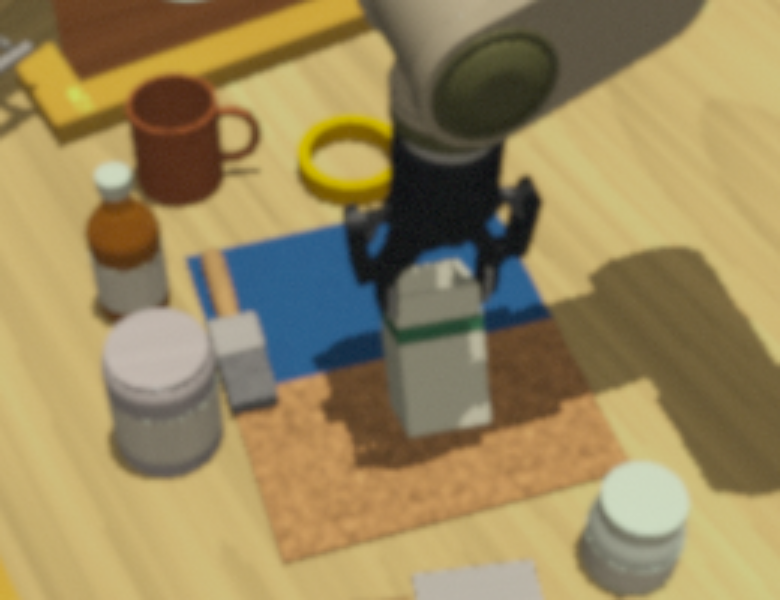

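The pot is now steep and mouth-up, with its lower edge on the cork and the mouth visible at (430,275). I'll continue around the arc.

```bash
python3 -m inch '[{"offset":[0.006,0,0],"roll":0,"hand":0.055},{"offset":[0.006,0,0.0005],"roll":0,"hand":0.055},{"offset":[0.006,0,0.001],"roll":0,"hand":0.055},{"offset":[0.006,0,0.0015],"roll":0,"hand":0.055},{"offset":[0.006,0,0.0015],"roll":0,"hand":0.055},{"offset":[0.006,0,0.002],"roll":0,"hand":0.055},{"offset":[0.006,0,0.002],"roll":0,"hand":0.055},{"offset":[0.006,0,0.002],"roll":0,"hand":0.055},{"offset":[0,0,0],"roll":0,"hand":0.055}]' 20
python3 w.py;  python3 - <<'E'
from station import read_camera
import cv2
c=read_camera("scene");cv2.imwrite("pics/s6.png",cv2.resize(c["img"][80:280,140:400],None,fx=3,fy=3))
E
```

```text
t: 19.22
position: [0.5662, 0.0516, 0.2744]
eef_rot: [0.804, 0.594, 0.002, 0.001]
contact_force: [1.3, 1.9, 8.7]
finger_gap: 0.752
t 19.2167 p [0.5662 0.0516 0.2744] toolx deg 72.88 z [ 0.004  0.001 -1.   ] F [1.3 1.9 8.7] gap 0.7519164505642396 tipz 0.1014 mat [0.09711259 0.00874472]
torque tool [ 0.042 -0.02   0.029] force tool [ 2.18  0.75 -8.68]
```

View pics/s6.png

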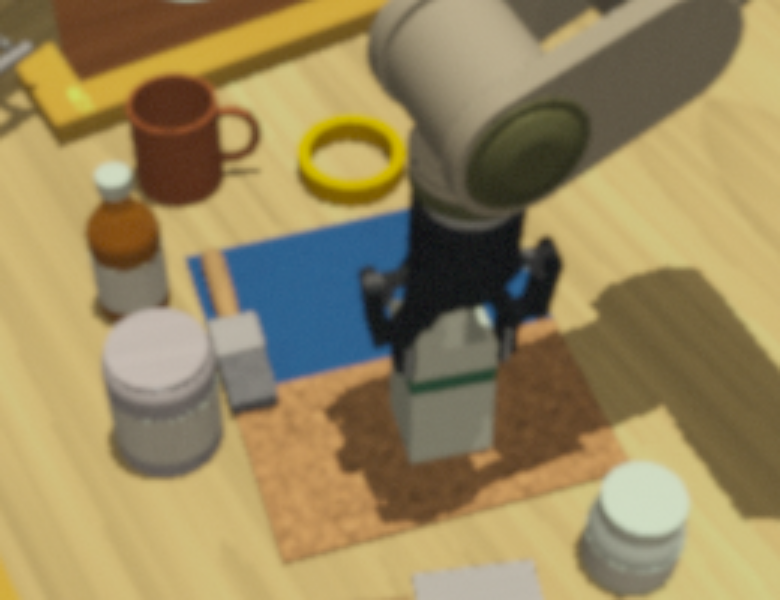

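The pot looks upright, or within a few degrees, on the cork, with its front bottom edge at (415–490, 455). I'll release, let it settle and go straight up.

```bash
python3 -m inch '[{"offset":[0,0,0],"roll":0,"hand":0.07},{"offset":[0,0,0],"roll":0,"hand":0.0854},{"offset":[0,0,0],"roll":0,"hand":0.0854},{"offset":[0,0,0],"roll":0,"hand":0.0854},{"offset":[0,0,0],"roll":0,"hand":0.0854},{"offset":[0,0,-0.015],"roll":0,"hand":0.0854},{"offset":[0,0,-0.03],"roll":0,"hand":0.0854},{"offset":[0,0,-0.03],"roll":0,"hand":0.0854},{"offset":[0,0,-0.03],"roll":0,"hand":0.0854},{"offset":[-0.04,0,0],"roll":0,"hand":0.0854},{"offset":[-0.04,0,0],"roll":0,"hand":0.0854},{"offset":[-0.04,0,0],"roll":0,"hand":0.0854},{"offset":[-0.04,0,0],"roll":0,"hand":0.0854},{"offset":[-0.04,0,0],"roll":0,"hand":0.0854},{"offset":[0,0,0],"roll":0,"hand":0.0854},{"offset":[0,0,0],"roll":0,"hand":0.0854}]'
python3 w.py;  python3 - <<'E'
from station import read_camera
import cv2,pickle,numpy as np
d={n:read_camera(n) for n in("scene","top")};pickle.dump(d,open("cams3.pkl","wb"))
a=cv2.resize(d["scene"]["img"][80:280,140:400],None,fx=2,fy=2)
b=cv2.resize(d["top"]["img"][145:290,200:345],(400,400))
cv2.imwrite("pics/s7.png",np.hstack([a[:, :400],b]))
E
```

```text
t: 20.6
position: [0.506, -0.1425, 0.3781]
eef_rot: [0.806, 0.592, 0.0, -0.0]
contact_force: [-0.7, 0.7, 0.4]
finger_gap: 0.999
t 20.6 p [ 0.506  -0.1425  0.3781] toolx deg 72.61 z [-0.  0. -1.] F [-0.7  0.7  0.4] gap 0.9989622697305901 tipz 0.2051 mat [-0.10552836  0.02391779]
torque tool [ 0.021 -0.008  0.   ] force tool [ 0.46 -0.88 -0.45]
```

View pics/s7.png

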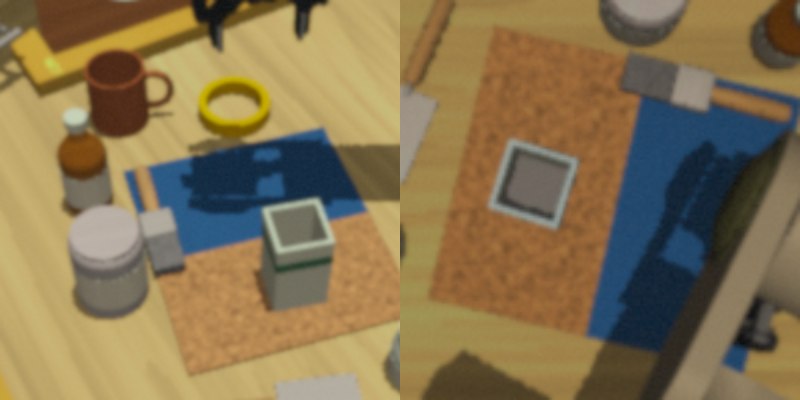

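The pot stands mouth-up on the cork. Its rim corners are at (512,140), (579,158), (558,229) and (490,208) in the right panel, and the gripper is clear. One check of the numbers before I hand in.

Run:
```python
from h import *; import pickle
d=pickle.load(open("cams3.pkl","rb"));o=pickle.load(open("cams.pkl","rb"))
q=np.array([[512,140],[579,158],[558,229],[490,208]])
w=cast(d["top"],(q-[400,0]+.5)*145/400-.5+[200,145],.116)
print([np.linalg.norm(w[i]-w[i-1]).round(4) for i in range(4)],"mouth centre mat",tomat(w.mean(0)))
# base front edge in the scene view
a=(np.array([[266,309],[328,301]])+.5)/2-.5+[140,80]
f=cast(d["scene"],a,.004);print("front base edge mat",tomat(f),"len",np.linalg.norm(f[0]-f[1]))
diff=cv2.absdiff(d["scene"]["img"],o["scene"]["img"]).max(2)
for n,(x,y) in dict(mug=(199,126),varnish=(182,165),can=(195,210),brush=(220,195),tape=(245,130),jar=(351,256),knife=(300,283)).items(): print(n,np.median(diff[y-12:y+12,x-12:x+12]),end="; ")
from station import bot; bot.close_job()
```

```text
[np.float64(0.0631), np.float64(0.0614), np.float64(0.0652), np.float64(0.0626)] mouth centre mat [0.07875956 0.01073648]
front base edge mat [[ 0.103435   -0.03268878]
 [ 0.11427993  0.03994609]] len 0.07344001800508348
mug 7.0; varnish 8.0; can 9.5; brush 9.0; tape 10.0; jar 10.0; knife 10.0; the job is handed in; nothing more can be done
```

The pot stands mouth-up on the cork half of the mat, and I handed the job in at about 20.7 s of the 54 s allowed. I pushed it over once with the closed fingers. Then I held it lightly by the mouth, shook it until it hung base-down, set its base edge on the cork, swung it upright and let go.

**What the last checks showed:**
- **Position:** the mouth centre is about 79 mm past the colour border and 11 mm off the mat's middle line, inside the limits of 30–130 mm and 110 mm.
- **Upright:** the four rim sides measured 61–65 mm at the height an upright pot should have (64 mm expected). I did not measure the tilt angle or speed directly.
- **Robot clear:** the gripper was well away from the pot and touching nothing, with the contact force near zero.
- **Bystanders:** their places in the scene picture show only noise-level change from the start, so none appears to have moved.

**What disagreed or failed:**
- **Base edge:** its rough reading in the scene view was 73 mm long instead of 64 mm because I picked the pixels by hand. It still put the base about 77 mm past the border, in line with the rim.
- **First grip:** it held the pot too firmly to swivel, so I set it back down and regripped by the fingertips.

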